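# Set the bell bowls back on their stands

### The arm

A 7-joint arm with a two-finger parallel gripper is mounted at the origin on the work surface. World frame = base frame: x ahead of the robot, y to its left, z up, the work surface at z = 0. Lengths are in m, angles in rad, forces in N, time in s.
With the tool pointing down it reaches from about 0.35 to 0.9 m from the base axis. Payload 8.1 kg.
Tool frame: the origin (TCP) lies at the very end of the fingers, on their centre line; the grasp point (between the pads) lies 19 mm behind it; z points along the fingers, y is the line along which they close (so a half turn about z gives the same grasp; the last joint's range is limited). The gripper opens to 92 mm and grips with 3 to 60 N. Pads are 19 mm wide; open, the fingers measure 130 mm over their backs; the gripper's body (75 mm by 190 mm) begins 47 mm behind the grasp point.
Start: joints at [-0.103, 0.434, 0.025, 1.573, -0.012, 1.134, -0.075], TCP at [0.625, -0, 0.227] pointing down, gripper open.
Joint ranges: [-2.62, 2.62], [-0.44, 2.09], [-1.27, 1.32], [0.08, 2.57], [-1.32, 4.46], [0.12, 2], [-2.74, 2.74]. Speed limits (rad/s): [2.22, 2.22, 3.01, 3.01, 3.14, 3.14, 3.14].

### API

Orientations are given as [roll, pitch, yaw] about the fixed x, y, z axes, in that order (R = Rz(yaw) Ry(pitch) Rx(roll)).
In Python, from cell import ctrl gives the robot as it stands.
- The arm moves only by the tool carry_out, never from a script. Its argument "deltas" is one flat list of numbers, 7 for each row, row after row: the shift along the world's x, y, z in mm, then the turn, a rotation vector about the world's x, y, z in degrees, then the closure, from -1 (fully open) to 1 (shut). A call has 1 to 20 rows; each row is the pose to reach, as a shift and turn from the pose commanded when the call began; what a row does not reach only later rows make up. A row lasts 1/10 s, in which the tool goes at most 50 mm and 8.59 degrees, less where a joint would pass 70% of its speed; a pose out of reach is approached as far as the arm can. A call with a gripper value outside its range is refused whole. The fingers move at their own pace and stop on an object; "squeeze" is the grip in N (left out, the last holds). Time passes only in rows, so rows that repeat a pose let the fingers close. It gives the time, the measured TCP pose, the force, the opening and the grip force at its end, in the units of the state.
- ctrl.state(): the state, without advancing time (a new reading comes with each control period).
- ctrl.grab_frame(name): name is "scene" or "side" or "wrist"; returns a dict with "color" (420x560x3 uint8, red, green, blue), "fx", "fy", "cx", "cy" (pixels), "extrinsics" (4x4, takes a point from world to camera coordinates). Camera axes: x right, y down, z forward; pixel columns grow to the right and rows downward; lengths in m; the calibration is good to about 2 mm. A picture is of the moment at which its call begins. There is no depth.
- ctrl.hand_in(): hands the job in; it is judged then, once.
Trained networks look in a picture, given as the dict that the camera call returned (one of the last four; its "shot" number tells which), for a name from the list of things; names that differ only in an ending like _2 or _b are one class to them, and where a whole thing is asked for, a point or a joint stands for the part that bears it (a point fixed in the world has none). Each returns a list of dicts, best first, with "p" (0 to 1); they miss things now and then, are a little off and sometimes report something else, mostly with a low value. They report only what shows in the picture. A call takes as long as a camera call. They do not tell look-alikes from the thing itself.
- ctrl.look_for(picture, target): "at" ([row, column] in pixels, amid what is visible of it).
- ctrl.cut_out(picture, target): "region" (420x560 bool, what is visible of it) and "at" ([row, column] in pixels, amid what is visible of it).
- ctrl.spot_point(picture, target): "at" ([row, column] in pixels: a listed point, or the origin of a listed thing).
The state is a dict: "time": time; "joint_pos": joint angles; "joint_vel": joint speeds; "effort": joint torques, N m; "tool_pos": TCP position; "tcp_rot": TCP orientation; "wrist_force": force on the tool from outside, world axes, zero at the start; "wrist_torque": the same for the moment, N m; "finger_gap": finger opening in m; "gripper_force": force on a finger pad.
Only numpy, scipy, OpenCV 4.12 (cv2) and the standard library are available. Lean on these libraries where they do the work, as an engineer would, in place of code of your own. Each camera call takes 0.05 s, during which the arm holds its last target. There are 200 camera calls.

### The job

Customers have muddled the four brass bell bowls on the shop counter: put each one back, mouth up and in the middle of its own black stand, the smallest bowl on the smallest stand and so on up to the largest on the largest (one bowl is standing on the wrong stand). Set them down gently on the stands, and leave the flower vase and the candle holder standing where they are.

Things in the scene. Friction and masses are not known exactly. Their poses are not given: they have to be found in the camera images.
- bowl_small_center (a point): The smallest of the four brass bell bowls: round, open at the top, smooth, without handle; 32 mm across, 34 mm tall. Loose. The wall is upright at full width from 36% to 80% of its height, the foot is narrower (20 mm across). This point: on the bowl's axis, half-way up (17 mm above its underside); z points out of the mouth. At the start it stands on the table.
- bowl_medium_center (a point): The second smallest of the four brass bell bowls: round, open at the top, smooth, without handle; 44 mm across, 40 mm tall. Loose. The wall is upright at full width from 36% to 80% of its height, the foot is narrower (27 mm across). This point: on the bowl's axis, half-way up (20 mm above its underside); z points out of the mouth. At the start it stands on the table.
- bowl_large_center (a point): The second largest of the four brass bell bowls: round, open at the top, smooth, without handle; 56 mm across, 46 mm tall. Loose. The wall is upright at full width from 36% to 80% of its height, the foot is narrower (35 mm across). This point: on the bowl's axis, half-way up (23 mm above its underside); z points out of the mouth. At the start it stands on the largest stand, in the way of the largest bowl.
- bowl_largest_center (a point): The largest of the four brass bell bowls: round, open at the top, smooth, without handle; 68 mm across, 52 mm tall. Loose. The wall is upright at full width from 36% to 80% of its height, the foot is narrower (42 mm across). This point: on the bowl's axis, half-way up (26 mm above its underside); z points out of the mouth. At the start it stands on the table.
- stand_small: The smallest of the four round black lacquer stands: a flat disc 52 mm across, 15 mm thick, flat on top with no lip, a thin brass line round its edge. It does not move. Origin: centre of its underside, on the table (top 15 mm higher); z up. It belongs to the smallest bowl (32 mm).
- stand_medium: The second smallest of the four round black lacquer stands: a flat disc 70 mm across, 15 mm thick, flat on top with no lip, a thin brass line round its edge. It does not move. Origin: centre of its underside, on the table (top 15 mm higher); z up. It belongs to the second smallest bowl (44 mm).
- stand_large: The second largest of the four round black lacquer stands: a flat disc 88 mm across, 15 mm thick, flat on top with no lip, a thin brass line round its edge. It does not move. Origin: centre of its underside, on the table (top 15 mm higher); z up. It belongs to the second largest bowl (56 mm).
- stand_largest: The largest of the four round black lacquer stands: a flat disc 106 mm across, 15 mm thick, flat on top with no lip, a thin brass line round its edge. It does not move. Origin: centre of its underside, on the table (top 15 mm higher); z up. It belongs to the largest bowl (68 mm).
- vase_center (a point): A slender brass flower vase, 95 mm tall, 48 mm across at its belly, narrow neck, loose; not to be moved. This point: on its axis, 47.5 mm above its underside; z up.
- candle_holder_center (a point): A small brass candle holder with a thin stem and a spike, 66 mm tall, 36 mm across at its foot, loose; not to be moved. This point: on its axis, 33 mm above its underside; z up.
Not all that is in view belongs to the job. Leave any blue or purple look-alike of the part that bears bowl_largest_center alone. Leave any orange look-alike of the stand_large alone.

How it is judged:
By the outcome, as a careful person would: the job done as asked, in the order asked, and still so for the second after the job is handed in, with the robot touching nothing.
It also fails if it takes over 93 s, if anything falls off the work surface, if the arm or the gripper's body presses on something with over 40 N, if the wrist force passes 120 N, or if a joint passes its speed limit or range.

## Working session

There is one attempt and no reset: what is moved stays moved. The work goes in short steps, Python scripts to look and compute and a tool call to move; the robot and the scene stay as the last step left them, time stands still between calls to the robot, and variables do not carry over. Pictures are saved under pics/ and viewed, at most 14 in all, crops included, and the job is handed in when it is done.

Besides the shell and the picture viewer there is one more tool, called after "Request:" as name(argument=value, ...) on one line, values as JSON. carry_out: Moves the arm, as the interface text tells. Its arguments: {"type":"object","properties":{"deltas":{"type":"array","items":{"type":"number"}},"squeeze":{"type":"number"}},"required":["deltas"]}

```bash
mkdir -p pics; cat > h.py <<'E'
import numpy as np, cv2
from cell import ctrl
def save(f,n,s=1): cv2.imwrite(f'pics/{n}.png',cv2.resize(f['color'][:,:,::-1],None,fx=s,fy=s))
def ray(f,rc):
    E=np.array(f['extrinsics']);R=E[:3,:3];c=-R.T@E[:3,3]
    d=R.T@np.array([(rc[1]-f['cx'])/f['fx'],(rc[0]-f['cy'])/f['fy'],1]);return c,d
def atz(f,rc,z):
    c,d=ray(f,rc);return c+d*(z-c[2])/d[2]
def proj(f,p):
    E=np.array(f['extrinsics']);q=E[:3,:3]@np.array(p)+E[:3,3]
    return np.array([f['cy']+f['fy']*q[1]/q[2],f['cx']+f['fx']*q[0]/q[2]])
Z=dict(bowl_small_center=.017,bowl_medium_center=.02,bowl_large_center=.038,bowl_largest_center=.026,stand_small=0,stand_medium=0,stand_large=0,stand_largest=0,vase_center=.0475,candle_holder_center=.033)
E
python3 - <<'E'
from h import *
for n in('scene','side'):
    f=ctrl.grab_frame(n);save(f,n+'0',1.4)
    print(n,atz(f,(210,280),0))
    for k,z in Z.items():
        for r in ctrl.spot_point(f,k)[:4]:
            if r['p']>.15: print(k,round(r['p'],2),np.round(r['at']),np.round(atz(f,r['at'],z)*1000))
s=ctrl.state();print(s)
E
```

```text
scene [ 4.61263564e-01 -1.05023445e-01 -1.11022302e-16]
bowl_small_center 0.56 [208. 280.] [465. -97.  17.]
bowl_medium_center 0.75 [371. 316.] [612. 262.  20.]
bowl_large_center 0.76 [232. 223.] [614. -91.  38.]
bowl_largest_center 0.87 [145. 173.] [ 591. -409.   26.]
bowl_largest_center 0.69 [175. 194.] [ 590. -287.   26.]
bowl_largest_center 0.3 [247. 218.] [639. -71.  26.]
stand_small 0.35 [169. 249.] [ 458. -258.    0.]
stand_medium 0.78 [328. 373.] [462. 244.   0.]
stand_large 0.96 [263. 384.] [348. 138.   0.]
stand_large 0.88 [295. 266.] [605.  71.   0.]
stand_largest 0.66 [242. 220.] [622. -97.   0.]
vase_center 0.89 [258. 334.] [454.  94.  47.]
candle_holder_center 0.8 [247. 280.] [529.   2.  33.]
side [0.56751838 0.01918188 0.        ]
bowl_small_center 0.74 [238. 279.] [468. -86.  17.]
bowl_small_center 0.7 [206. 328.] [641. -66.  17.]
bowl_medium_center 0.68 [167. 229.] [599. 260.  20.]
bowl_medium_center 0.56 [238. 281.] [470. -92.  20.]
bowl_large_center 0.75 [206. 329.] [616. -90.  38.]
bowl_large_center 0.54 [285. 335.] [ 421. -282.   38.]
bowl_largest_center 0.86 [28
[... 580 characters left out ...]
46978,  0.02500332,  1.57320686, -0.01160979,
        1.13400414, -0.07510116]), 'joint_vel': array([-9.04030811e-05,  6.64917035e-05,  2.28473513e-03,  4.83104835e-04,
       -5.62362256e-04, -5.43560310e-05, -1.52774145e-03]), 'effort': array([-9.98312430e-06, -6.67679000e+01,  9.84492078e-01, -3.14810300e+01,
       -6.06064475e-02,  3.30039253e-02, -6.51045707e-05]), 'tool_pos': array([ 6.25009147e-01, -4.63968203e-05,  2.26758001e-01]), 'tcp_rot': array([ 3.14153547e+00, -5.81000271e-07,  1.57066998e+00]), 'wrist_force': array([-0.26376927,  0.05081136, -0.70931028]), 'wrist_torque': array([-0.02571732, -0.04056212, -0.0038295 ]), 'gripper_force': 0.0, 'finger_gap': 0.09147317273160092}
```

View pics/scene0.png

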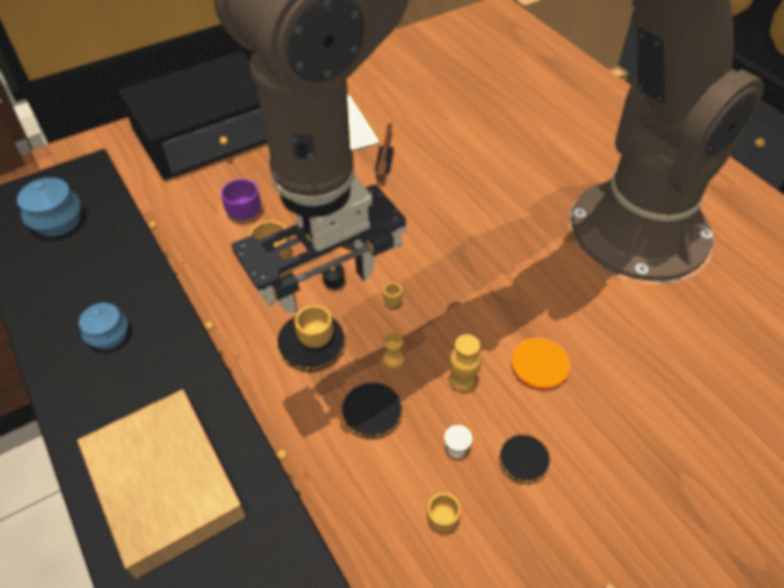

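View pics/side0.png

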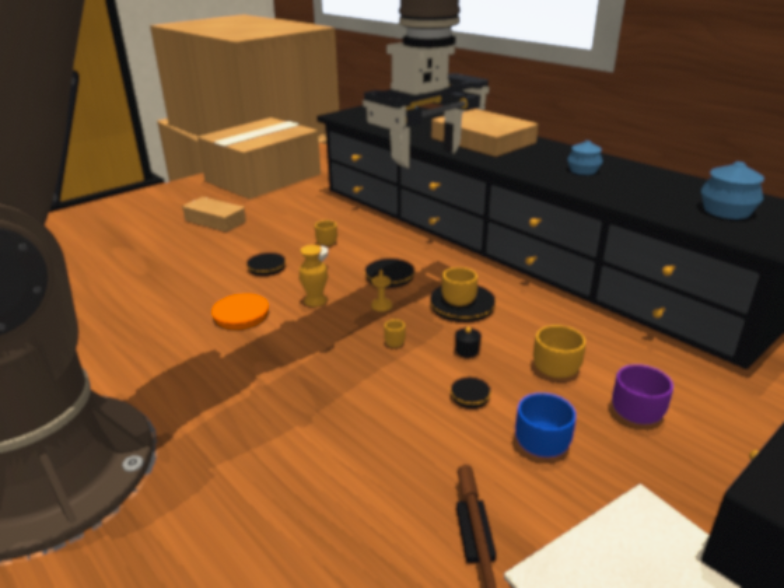

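The scene shows the large bowl on the largest stand at scene px (232,223). The other brass bowls are at (208,280), (371,316) and (175,194). The black stands are at (328,373), (295,266) and behind the gripper, with the small one at side px (283,333). Blue, purple and orange items are decoys.

```bash
python3 - <<'E'
from h import *
f=ctrl.grab_frame('wrist');save(f,'w0',1.4)
E=np.array(f['extrinsics']);print(-E[:3,:3].T@E[:3,3],E[:3,:3].round(2))
for k,z in Z.items():
    for r in ctrl.spot_point(f,k)[:2]:
        if r['p']>.15: print(k,round(r['p'],2),np.round(r['at']),np.round(atz(f,r['at'],z)*1000))
f=ctrl.grab_frame('side')
for p in [(330,195),(525,285),(735,358)]: print('cab',atz(f,(p[1]/1.4,p[0]/1.4),0))
print('black',atz(f,(250,333),0));
f=ctrl.grab_frame('scene');print('cup',atz(f,(325,327),0))
E
```

```text
[0.62581971 0.07096707 0.38507917] [[ 1.   -0.   -0.  ]
 [-0.   -0.96  0.26]
 [-0.   -0.26 -0.96]]
bowl_small_center 0.43 [267. 152.] [474. -91.  17.]
bowl_large_center 0.83 [272. 274.] [618. -88.  38.]
bowl_largest_center 0.36 [193. 190.] [528.  -0.  26.]
stand_large 0.97 [129. 264.] [608.  66.   0.]
stand_large 0.97 [61. 13.] [345. 136.   0.]
stand_largest 0.85 [262. 278.] [623. -92.   0.]
vase_center 0.85 [103. 105.] [459.  91.  47.]
candle_holder_center 0.64 [191. 188.] [529.   3.  33.]
cab [0.76854401 0.45221641 0.        ]
cab [ 0.75521262 -0.11519189  0.        ]
cab [ 0.80214229 -0.45030042  0.        ]
black [ 0.53710063 -0.17562593  0.        ]
cup [0.53546309 0.19131426 0.        ]
```

View pics/w0.png

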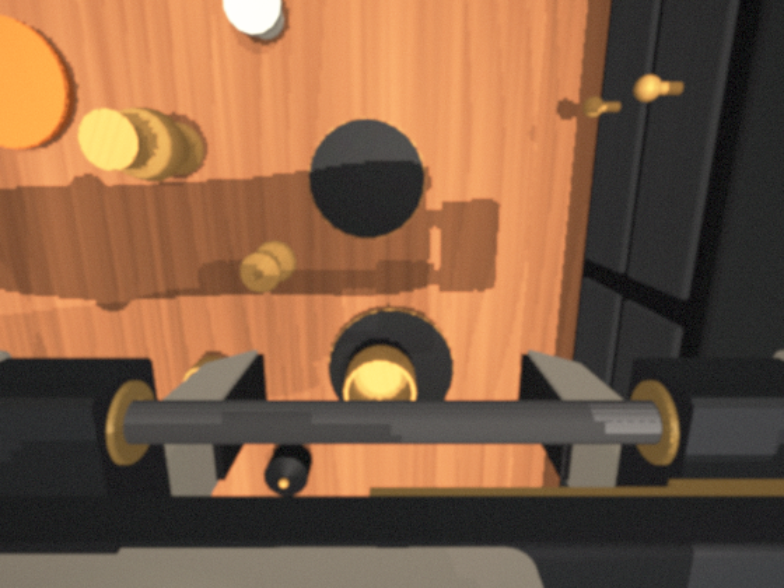

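The wrist picture shows the large stand at px (129,264) and the large bowl on the largest stand at (272,274). The cabinet front is at x≈0.75. Next I'll survey the right side.

Request:
carry_out(deltas=[-45,-100,0,0,0,0,-1,-95,-220,0,0,0,0,-1,-95,-220,0,0,0,0,-1,-95,-220,0,0,0,0,-1,-95,-220,0,0,0,0,-1,-95,-220,0,0,0,0,-1,-95,-220,0,0,0,0,-1,-95,-220,0,0,0,0,-1])

```text
time: 2.55
tool_pos: [0.5306, -0.2187, 0.2267]
tcp_rot: [3.141, -0.001, 1.572]
wrist_force: [0.8, 0.8, 0.3]
finger_gap: 0.0919
gripper_force: 0.0
```

```bash
cat >> h.py <<'E'
from scipy.optimize import least_squares
D=dict(bowl_small_center=(16,34),bowl_medium_center=(22,40),bowl_large_center=(28,46),bowl_largest_center=(34,52),stand_small=(26,15),stand_medium=(35,15),stand_large=(44,15),stand_largest=(53,15))
def fit(f,k,base=0,i=0):
    """spot + mask fit: model silhouette = hull of projected top circle and (for bowls) lower wall circle"""
    out=[]
    for r in ctrl.cut_out(f,k)[:4]:
        if r['p']<.2: continue
        m=r['region'];R,H=[v/1000 for v in D[k]];t=np.linspace(0,2*np.pi,60)
        lo,lr=(.0,R) if k[0]=='s' else (.36*H,R)
        def hull(x,y):
            P=[proj(f,(x+q*np.cos(a),y+q*np.sin(a),base+z)) for z,q in((H,R),(lo,lr)) for a in t]
            if k[0]=='b': P+= [proj(f,(x+.62*R*np.cos(a),y+.62*R*np.sin(a),base)) for a in t]
            return cv2.convexHull(np.float32(P)[:,::-1].copy())
        def cost(v):
            im=np.zeros((420*4,560*4),np.uint8);cv2.fillPoly(im,[np.int32(hull(*v)*4+2)],1)
            im=cv2.resize(im.astype(np.float32),(560,420),interpolation=cv2.INTER_AREA);return im
        g=atz(f,r['at'],base+H/2)[:2]
        from scipy.optimize import minimize
        s=minimize(lambda v:np.abs(cost(v)-m).sum(),g,method='Nelder-Mead',options=dict(initial_simplex=[g,g+[.008,0],g+[0,.008]],xatol=2e-4,fatol=.5))
        im=cost(s.x);iou=np.minimum(im,m).sum()/np.maximum(im,m).sum()
        col=f['color'][m].mean(0).round()
        out.append((k,round(r['p'],2),np.round(s.x*1000,1),'iou',round(float(iou),2),col,int(m.sum())))
    return out
def sp(f,k,z):
    return [(k,round(r['p'],2),np.round(r['at']),np.round(atz(f,r['at'],z)*1000)) for r in ctrl.spot_point(f,k)[:3] if r['p']>.15]
E
python3 - <<'E'
from h import *
print(ctrl.state()['tool_pos'])
f=ctrl.grab_frame('wrist');save(f,'w1',1.4)
for k,b in(('bowl_small_center',0),('bowl_large_center',.015),('bowl_largest_center',0),('stand_small',0),('stand_largest',0)):
    for o in fit(f,k,b): print(*o)
    print(sp(f,k,Z[k]))
f=ctrl.grab_frame('side')
for k,b in(('bowl_small_center',0),('bowl_large_center',.015),('bowl_largest_center',0),('stand_small',0),('stand_largest',0),('stand_large',0)):
    for o in fit(f,k,b): print(*o)
E
```

```text
[ 0.53062072 -0.21867527  0.22672244]
bowl_small_center 0.7 [472.1 -93.1] iou 0.9 [202. 159.  85.] 962
[('bowl_small_center', 0.57, array([ 66., 222.]), array([473., -91.,  17.]))]
bowl_large_center 0.72 [615.8 -88.8] iou 0.95 [190. 151.  80.] 3654
[('bowl_large_center', 0.79, array([ 58., 370.]), array([616., -87.,  38.]))]
bowl_largest_center 0.74 [ 594.6 -291.2] iou 0.88 [183. 141.  75.] 3108
bowl_largest_center 0.74 [ 592.1 -412.4] iou 0.34 [84. 42. 93.] 1077
bowl_largest_center 0.7 [ 456.2 -381.5] iou 0.51 [ 39.  66. 127.] 1693
[('bowl_largest_center', 0.87, array([348., 330.]), array([ 594., -413.,   26.])), ('bowl_largest_center', 0.6, array([316., 218.]), array([ 457., -369.,   26.])), ('bowl_largest_center', 0.58, array([257., 338.]), array([ 597., -293.,   26.]))]
stand_small 0.7 [ 459.7 -252.5] iou 0.93 [47. 42. 38.] 1600
[('stand_small', 0.6, array([216., 223.]), array([ 464., -251.,    0.]))]
stand_largest 0.57 [625.2 -88.5] iou 0.6 [68. 61. 55.] 5810
[]
bowl_small_center 0.78 [471.9 -90.6] iou 0.91 [165. 113.  33.] 258
bowl_large_center 0.94 [615.8 -88.1] iou 0.94 [154. 107.  31.] 592
bowl_largest_center 0.7 [ 456.2 -367.7] iou 0.93 [ 24.  62. 129.] 1601
bowl_largest_center 0.55 [ 594.7 -290.7] iou 0.94 [152. 106.  31.] 1146
stand_small 0.79 [ 462.8 -248.8] iou 0.91 [48. 37. 27.] 538
stand_small 0.24 [462.4 247. ] iou 0.7 [58. 44. 32.] 384
stand_large 0.83 [611.1  73.1] iou 0.83 [68. 51. 34.] 562
stand_large 0.6 [346.7 142.2] iou 0.89 [240. 130.   0.] 775
```

View pics/w1.png

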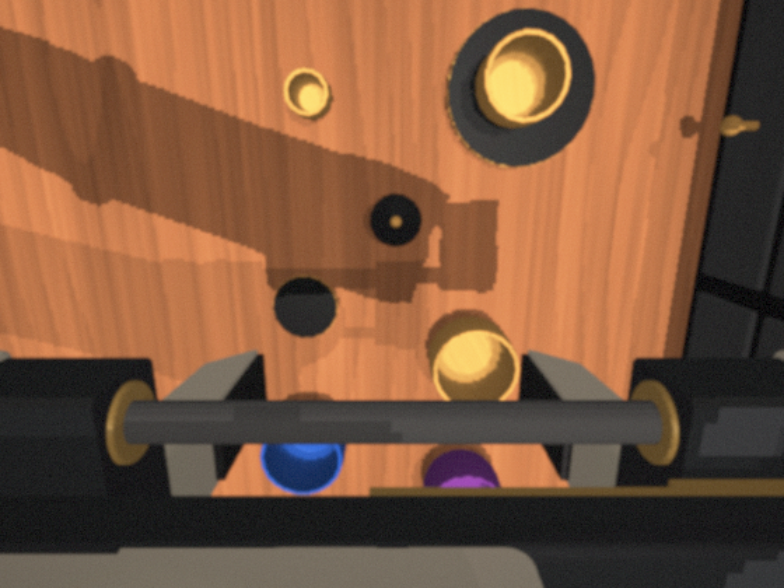

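The wrist picture shows the small bowl at px (66,219), the large bowl on its stand at (58,375), the largest bowl at (262,338) and the small stand at (218,218). There is also a small black cup at (156,282). Going for the large bowl.

Request:
carry_out(deltas=[30,45,-20,0,0,0,-1,60,88,-60,0,0,0,-1,86,131,-90,0,0,0,-1,86,131,-110,0,0,0,-1,86,131,-110,0,0,0,-1,86,131,-110,0,0,0,-1,86,131,-110,0,0,0,-1,86,131,-140,0,0,0,-1,86,131,-170,0,0,0,-1,86,131,-190,0,0,0,-1,86,131,-202,0,0,0,-1,86,131,-202,0,0,0,-1,86,131,-202,0,0,0,-1,86,131,-202,0,0,0,-1])

```text
time: 4.85
tool_pos: [0.6171, -0.0894, 0.0263]
tcp_rot: [3.139, 0.0, 1.57]
wrist_force: [0.9, 1.1, 1.4]
finger_gap: 0.0916
gripper_force: 0.0
```

Request:
carry_out(deltas=[0,0,0,0,0,0,0.1,0,0,0,0,0,0,0.25,0,0,0,0,0,0,0.4,0,0,0,0,0,0,0.6,0,0,0,0,0,0,0.8,0,0,0,0,0,0,0.8,0,0,0,0,0,0,0.8,0,0,0,0,0,0,0.8], squeeze=15)

```text
time: 5.65
tool_pos: [0.616, -0.089, 0.0248]
tcp_rot: [-3.142, -0.0, 1.571]
wrist_force: [0.1, 0.5, 1.3]
finger_gap: 0.0554
gripper_force: 15.0
```

Request:
carry_out(deltas=[0,0,10,0,0,0,0.8,0,0,30,0,0,0,0.8,0,0,60,0,0,0,0.8,0,0,100,0,0,0,0.8,0,30,120,0,0,0,0.8,0,60,120,0,0,0,0.8,0,60,120,0,0,0,0.8,0,60,120,0,0,0,0.8,0,60,120,0,0,0,0.8])

```text
time: 6.55
tool_pos: [0.6157, -0.0301, 0.1447]
tcp_rot: [-3.141, 0.001, 1.57]
wrist_force: [0.1, -1.0, -2.0]
finger_gap: 0.0554
gripper_force: 15.0
```

```bash
python3 - <<'E'
from h import *
s=ctrl.state();print(s['tool_pos'],s['finger_gap'],s['gripper_force'])
f=ctrl.grab_frame('wrist');save(f,'w2',1.4)
for k in('stand_large','stand_medium'):
    for o in fit(f,k,0): print(*o)
f=ctrl.grab_frame('scene')
for k in('stand_large','stand_largest','stand_medium','bowl_medium_center'):
    for o in fit(f,k,0): print(*o)
E
```

```text
[ 0.6157138  -0.03013793  0.14470111] 0.05538740077178208 14.999549109707004
stand_large 0.78 [606.4  66.8] iou 0.98 [77. 72. 68.] 10237
stand_large 0.81 [342.5 135.9] iou 0.9 [241. 150.  16.] 1154
stand_large 0.67 [604.   68.1] iou 0.96 [57. 50. 44.] 1407
stand_large 0.21 [452.8 239.9] iou 0.59 [58. 52. 46.] 956
stand_largest 0.81 [621.6 -88.2] iou 0.79 [50. 44. 39.] 1357
stand_largest 0.59 [589.5 223.8] iou 0.21 [193. 146.  66.] 546
stand_medium 0.6 [461.8 247.1] iou 0.94 [66. 56. 47.] 1041
bowl_medium_center 0.96 [606.9 256.6] iou 0.95 [193. 146.  66.] 561
```

View pics/w2.png

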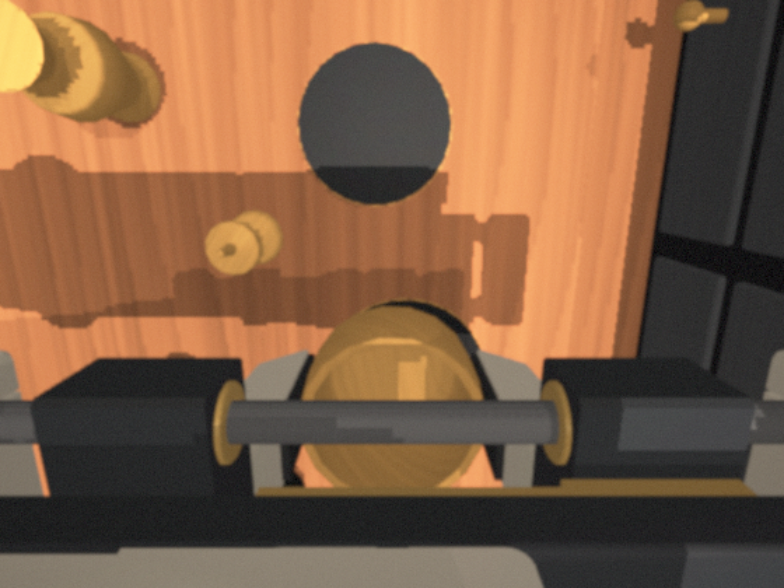

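The wrist picture shows the bowl held upright and the large stand clear at px (88,268). Placing it now.

Request:
carry_out(deltas=[-4,35,0,0,0,0,0.8,-8,75,0,0,0,0,0.8,-10,96,0,0,0,0,0.8,-10,96,-20,0,0,0,0.8,-10,96,-50,0,0,0,0.8,-10,96,-80,0,0,0,0.8,-10,96,-100,0,0,0,0.8,-10,96,-112,0,0,0,0.8,-10,96,-114,0,0,0,0.8,-10,96,-116,0,0,0,0.8,-10,96,-118,0,0,0,0.8,-10,96,-119,0,0,0,0.8,-10,96,-120,0,0,0,0.8,-10,96,-120,0,0,0,0.8,-10,96,-120,0,0,0,0.8])

```text
time: 8.45
tool_pos: [0.6061, 0.067, 0.025]
tcp_rot: [3.141, -0.0, 1.571]
wrist_force: [-0.4, -0.1, -0.6]
finger_gap: 0.0556
gripper_force: 15.0
```

Request:
carry_out(deltas=[0,0,0,0,0,0,0.1,0,0,0,0,0,0,-0.2,0,0,0,0,0,0,-0.6,0,0,0,0,0,0,-1,0,0,0,0,0,0,-1,0,0,0,0,0,0,-1,0,0,20,0,0,0,-1,0,0,60,0,0,0,-1,0,0,110,0,0,0,-1,0,0,150,0,0,0,-1,0,40,200,0,0,0,-1,-30,80,200,0,0,0,-1,-60,120,200,0,0,0,-1,-60,120,200,0,0,0,-1,-60,120,200,0,0,0,-1,-60,120,200,0,0,0,-1])

```text
time: 10.05
tool_pos: [0.5467, 0.1856, 0.2247]
tcp_rot: [3.141, 0.001, 1.57]
wrist_force: [0.8, -1.0, 0.5]
finger_gap: 0.0918
gripper_force: 0.0
```

```bash
python3 - <<'E'
from h import *
s=ctrl.state();print(s['tool_pos'],s['time'])
f=ctrl.grab_frame('wrist');save(f,'w3',1.4)
for k in('stand_medium','bowl_medium_center'):
    for o in fit(f,k,0): print(*o)
f=ctrl.grab_frame('side')
for k in('stand_large','bowl_large_center','stand_medium','bowl_medium_center'):
    for o in fit(f,k,.015 if 'wl_l' in k else 0): print(*o)
E
```

```text
[0.54665222 0.18561596 0.2246817 ] 10.05
stand_medium 0.55 [465. 245.] iou 0.97 [51. 46. 42.] 3622
stand_medium 0.35 [613.5  45.6] iou 0.31 [138. 100.  54.] 894
bowl_medium_center 0.69 [607.7 253.6] iou 0.95 [204. 160.  85.] 1667
stand_large 0.75 [610.4  71.2] iou 0.49 [59. 42. 25.] 332
bowl_large_center 0.91 [605.6  68.5] iou 0.89 [134.  93.  26.] 449
stand_medium 0.96 [467.1 252. ] iou 0.93 [47. 34. 24.] 401
bowl_medium_center 0.65 [608.1 257.3] iou 0.94 [134.  91.  27.] 264
```

View pics/w3.png

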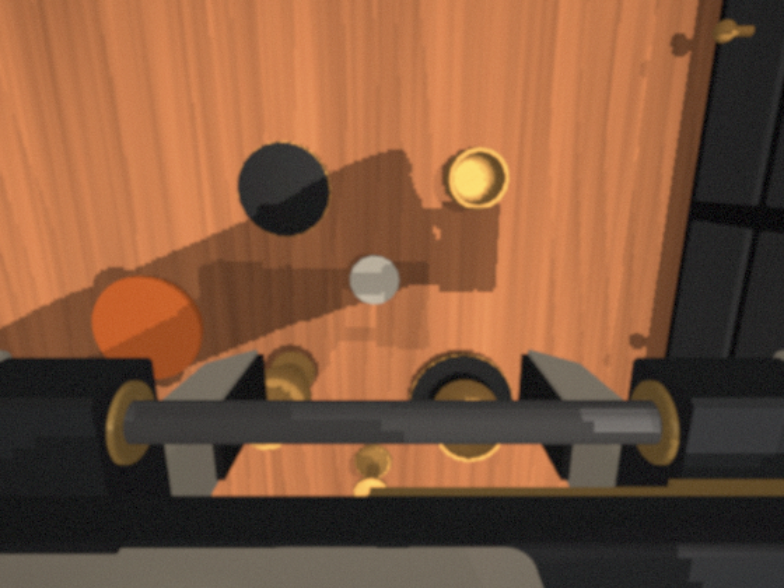

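The wrist picture shows the medium stand at px (135,202), the medium bowl at (127,341) and a white cup at (200,267). The large bowl is set on its stand at the lower right. Grasping the medium bowl.

Request:
carry_out(deltas=[30,35,-30,0,0,0,-1,62,68,-70,0,0,0,-1,62,68,-110,0,0,0,-1,62,68,-130,0,0,0,-1,62,68,-130,0,0,0,-1,62,68,-150,0,0,0,-1,62,68,-180,0,0,0,-1,62,68,-200,0,0,0,-1,62,68,-212,0,0,0,-1,62,68,-218,0,0,0,-1,62,68,-218,0,0,0,-1,62,68,-218,0,0,0,-1,62,68,-218,0,0,0,0.1,62,68,-218,0,0,0,0.3,62,68,-218,0,0,0,0.5,62,68,-218,0,0,0,0.8,62,68,-218,0,0,0,0.8,62,68,-218,0,0,0,0.8,62,68,-218,0,0,0,0.8])

```text
time: 12.35
tool_pos: [0.608, 0.255, 0.0067]
tcp_rot: [-3.141, 0.0, 1.571]
wrist_force: [-0.9, -0.3, -0.4]
finger_gap: 0.0431
gripper_force: 15.0
```

Request:
carry_out(deltas=[0,0,0,0,0,0,0.8,0,0,0,0,0,0,0.8,0,0,10,0,0,0,0.8,0,0,30,0,0,0,0.8,0,0,70,0,0,0,0.8,0,0,110,0,0,0,0.8,-40,-20,110,0,0,0,0.8,-80,-50,110,0,0,0,0.8,-120,-80,110,0,0,0,0.8,-143,-80,110,0,0,0,0.8,-143,-80,110,0,0,0,0.8,-143,-80,110,0,0,0,0.8,-143,-80,110,0,0,0,0.8,-143,-80,110,0,0,0,0.8])

```text
time: 13.75
tool_pos: [0.466, 0.1754, 0.1168]
tcp_rot: [3.141, -0.0, 1.571]
wrist_force: [0.1, -0.3, -0.4]
finger_gap: 0.043
gripper_force: 15.0
```

```bash
python3 - <<'E'
from h import *
s=ctrl.state();print(s['tool_pos'],s['time'])
f=ctrl.grab_frame('wrist');save(f,'w4',1)
for k in('stand_medium',):
    for o in fit(f,k,0): print(*o)
E
```

```text
[0.46602694 0.17538084 0.11682416] 13.75
stand_medium 0.97 [465.3 245.7] iou 0.97 [66. 61. 56.] 7416
```

Request:
carry_out(deltas=[0,35,0,0,0,0,0.8,0,71,0,0,0,0,0.8,0,71,-20,0,0,0,0.8,0,71,-50,0,0,0,0.8,0,71,-75,0,0,0,0.8,0,71,-87,0,0,0,0.8,0,71,-89,0,0,0,0.8,0,71,-91,0,0,0,0.8,0,71,-93,0,0,0,0.8,0,71,-94,0,0,0,0.8,0,71,-95,0,0,0,0.8,0,71,-95,0,0,0,0.8,0,71,-95,0,0,0,0.8])

```text
time: 15.15
tool_pos: [0.4651, 0.246, 0.022]
tcp_rot: [3.141, -0.0, 1.571]
wrist_force: [0.3, 0.7, -1.8]
finger_gap: 0.043
gripper_force: 15.0
```

Request:
carry_out(deltas=[0,0,0,0,0,0,0.3,0,0,0,0,0,0,0,0,0,0,0,0,0,-0.5,0,0,0,0,0,0,-1,0,0,0,0,0,0,-1,0,0,0,0,0,0,-1,0,0,20,0,0,0,-1,0,0,60,0,0,0,-1,0,0,110,0,0,0,-1,0,0,160,0,0,0,-1,0,-30,200,0,0,0,-1,0,-70,200,0,0,0,-1,0,-110,200,0,0,0,-1,0,-110,200,0,0,0,-1,0,-110,200,0,0,0,-1])

```text
time: 16.65
tool_pos: [0.465, 0.1351, 0.2219]
tcp_rot: [3.141, -0.0, 1.568]
wrist_force: [-0.2, 0.7, -0.7]
finger_gap: 0.0916
gripper_force: 0.0
```

```bash
python3 - <<'E'
from h import *
s=ctrl.state();print(s['tool_pos'],s['time'])
f=ctrl.grab_frame('wrist');save(f,'w5',1)
for k in('stand_medium','bowl_medium_center','bowl_large_center'):
    for o in fit(f,k,.015 if k[0]=='b' else 0): print(*o)
E
```

```text
[0.46500315 0.13513527 0.22194319] 16.65
stand_medium 0.6 [465.3 245.1] iou 0.48 [70. 62. 54.] 1963
bowl_medium_center 0.68 [465.9 243.7] iou 0.92 [206. 161.  85.] 1899
bowl_large_center 0.96 [606.1  68.7] iou 0.52 [155. 116.  61.] 1504
```

View pics/w5.png

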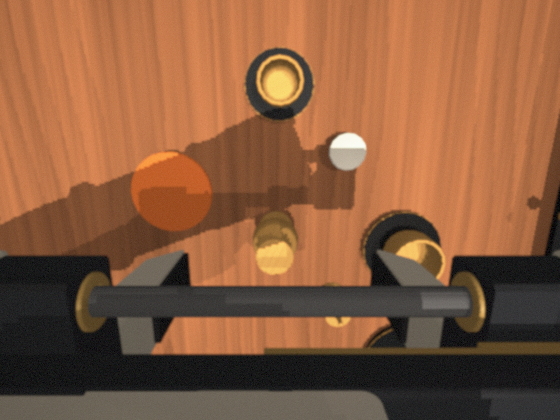

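The wrist picture shows the medium bowl centred on its stand at px (80,280). Everything else is undisturbed. Next is the largest bowl.

Request:
carry_out(deltas=[15,-48,0,0,0,0,-1,30,-95,0,0,0,0,-1,45,-142,0,0,0,0,-1,60,-190,0,0,0,0,-1,75,-238,0,0,0,0,-1,90,-285,0,0,0,0,-1,105,-332,0,0,0,0,-1,118,-378,0,0,0,0,-1,130,-410,0,0,0,0,-1,130,-427,-20,0,0,0,-1,130,-427,-60,0,0,0,-1,130,-427,-90,0,0,0,-1,130,-427,-90,0,0,0,-1,130,-427,-90,0,0,0,-1])

```text
time: 18.25
tool_pos: [0.5955, -0.2902, 0.1318]
tcp_rot: [-3.141, -0.001, 1.572]
wrist_force: [0.5, -0.5, 0.6]
finger_gap: 0.0917
gripper_force: 0.0
```

```bash
python3 - <<'E'
from h import *
s=ctrl.state();print(s['tool_pos'],s['time'])
f=ctrl.grab_frame('wrist')
for o in fit(f,'bowl_largest_center',0): print(*o)
f=ctrl.grab_frame('scene');save(f,'s5',1.4)
for o in fit(f,'stand_largest',0)+fit(f,'bowl_small_center',0): print(*o)
E
```

```text
[ 0.59551127 -0.29020719  0.13179868] 18.25
bowl_largest_center 0.95 [ 481.7 -355.9] iou 0.06 [35. 54. 96.] 386
bowl_largest_center 0.94 [ 592.6 -415.1] iou 0.35 [ 99.  49. 110.] 2130
bowl_largest_center 0.62 [ 595.4 -290.7] iou 0.95 [148. 107.  57.] 6537
stand_largest 0.86 [622.4 -88.8] iou 0.95 [52. 46. 41.] 1640
stand_largest 0.3 [440.2  61.1] iou 0.38 [176. 131.  59.] 672
bowl_small_center 0.54 [469.9 -88.6] iou 0.92 [154. 111.  52.] 204
```

Request:
carry_out(deltas=[0,0,-30,0,0,0,-1,0,0,-60,0,0,0,-1,0,0,-85,0,0,0,-1,0,0,-105,0,0,0,-1,0,0,-117,0,0,0,-1,0,0,-121,0,0,0,-1,0,0,-121,0,0,0,-1,0,0,-121,0,0,0,-0.6,0,0,-121,0,0,0,-0.3,0,0,-121,0,0,0,0.2,0,0,-121,0,0,0,0.6,0,0,-121,0,0,0,0.6,0,0,-121,0,0,0,0.6,0,0,-121,0,0,0,0.6], squeeze=20)

```text
time: 19.9
tool_pos: [0.595, -0.2912, 0.0114]
tcp_rot: [3.141, 0.0, 1.57]
wrist_force: [-2.1, 0.1, 5.6]
finger_gap: 0.0666
gripper_force: 20.0
```

Request:
carry_out(deltas=[0,0,0,0,0,0,0.6,0,0,10,0,0,0,0.6,0,0,30,0,0,0,0.6,0,0,70,0,0,0,0.6,0,0,110,0,0,0,0.6,10,30,130,0,0,0,0.6,20,70,130,0,0,0,0.6,28,110,130,0,0,0,0.6,28,120,130,0,0,0,0.6,28,120,130,0,0,0,0.6,28,120,130,0,0,0,0.6,28,120,130,0,0,0,0.6])

```text
time: 21.1
tool_pos: [0.6224, -0.1729, 0.1407]
tcp_rot: [-3.141, 0.001, 1.569]
wrist_force: [0.2, -1.2, -3.9]
finger_gap: 0.0673
gripper_force: 20.0
```

```bash
python3 - <<'E'
from h import *
s=ctrl.state();print(s['tool_pos'],s['time'])
f=ctrl.grab_frame('wrist');save(f,'w6',1)
for o in fit(f,'stand_largest',0)+fit(f,'bowl_small_center',0): print(*o)
E
```

```text
[ 0.62243314 -0.1728908   0.14072504] 21.1
stand_largest 0.96 [624.8 -88.5] iou 0.99 [74. 70. 66.] 14712
bowl_small_center 0.72 [472.4 -93.2] iou 0.93 [165. 120.  66.] 1934
```

View pics/w6.png

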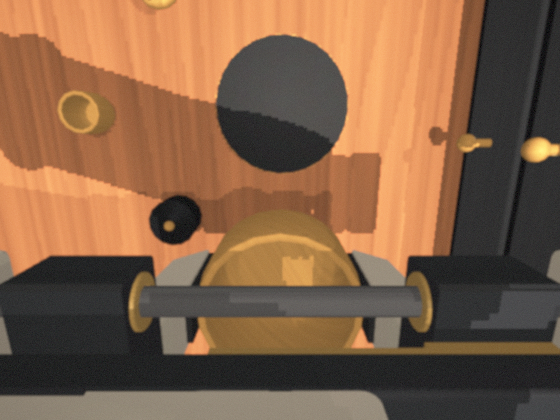

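The wrist picture shows the largest bowl held upright and the largest stand free at px (103,282). Placing it.

Request:
carry_out(deltas=[0,35,0,0,0,0,0.6,1,70,0,0,0,0,0.6,1,82,-15,0,0,0,0.6,1,82,-40,0,0,0,0.6,1,82,-70,0,0,0,0.6,1,82,-95,0,0,0,0.6,1,82,-107,0,0,0,0.6,1,82,-109,0,0,0,0.6,1,82,-111,0,0,0,0.6,1,82,-113,0,0,0,0.6,1,82,-114,0,0,0,0.6,1,82,-115,0,0,0,0.6,1,82,-115,0,0,0,0.6,1,82,-115,0,0,0,0.6])

```text
time: 22.65
tool_pos: [0.6246, -0.0891, 0.0264]
tcp_rot: [3.14, 0.0, 1.571]
wrist_force: [-0.5, 0.8, 0.6]
finger_gap: 0.067
gripper_force: 20.0
```

Request:
carry_out(deltas=[0,0,0,0,0,0,-0.2,0,0,0,0,0,0,-0.5,0,0,0,0,0,0,-0.8,0,0,0,0,0,0,-1,0,0,0,0,0,0,-1,0,0,0,0,0,0,-1,0,0,20,0,0,0,-1,0,0,60,0,0,0,-1,0,0,110,0,0,0,-1,0,0,150,0,0,0,-1,-40,-20,180,0,0,0,-1,-80,-60,180,0,0,0,-1,-120,-90,180,0,0,0,-1,-152,-100,180,0,0,0,-1,-152,-100,180,0,0,0,-1,-152,-100,180,0,0,0,-1,-152,-100,180,0,0,0,-1])

```text
time: 24.35
tool_pos: [0.4731, -0.1884, 0.2059]
tcp_rot: [3.141, -0.0, 1.572]
wrist_force: [0.2, 0.6, -0.1]
finger_gap: 0.0919
gripper_force: 0.0
```

```bash
python3 - <<'E'
from h import *
s=ctrl.state();print(s['tool_pos'],s['time'])
f=ctrl.grab_frame('wrist');save(f,'w7',1)
for o in fit(f,'bowl_largest_center',.015)+fit(f,'bowl_small_center',0)+fit(f,'stand_largest',0)+fit(f,'stand_small',0): print(*o)
E
```

```text
[ 0.47307719 -0.18837262  0.20591983] 24.35
bowl_largest_center 0.93 [624.5 -90.2] iou 0.96 [170. 130.  69.] 6392
bowl_largest_center 0.66 [ 459.6 -356.3] iou 0.37 [ 37.  67. 131.] 1473
stand_largest 0.59 [624.9 -88.2] iou 0.43 [58. 52. 46.] 4497
stand_small 0.64 [ 460.5 -253.5] iou 0.93 [61. 53. 46.] 1721
```

View pics/w7.png

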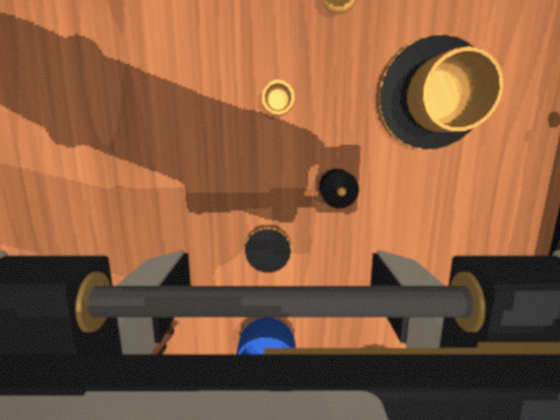

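The wrist picture shows the largest bowl on its stand at px (95,450), the small bowl at (97,278) and the small stand at (250,268). Grasping the small bowl.

Request:
carry_out(deltas=[0,48,-20,0,0,0,-1,0,90,-50,0,0,0,-1,0,96,-90,0,0,0,-1,0,96,-120,0,0,0,-1,0,96,-120,0,0,0,-1,0,96,-150,0,0,0,-1,0,96,-180,0,0,0,-1,0,96,-195,0,0,0,-1,0,96,-202,0,0,0,-1,0,96,-202,0,0,0,-1,0,96,-202,0,0,0,-0.4,0,96,-202,0,0,0,0,0,96,-202,0,0,0,0.2,0,96,-202,0,0,0,0.4,0,96,-202,0,0,0,0.6,0,96,-202,0,0,0,0.9,0,96,-202,0,0,0,0.9,0,96,-202,0,0,0,0.9,0,96,-202,0,0,0,0.9,0,96,-202,0,0,0,0.9], squeeze=12)

```text
time: 26.6
tool_pos: [0.4719, -0.0931, 0.0037]
tcp_rot: [-3.142, 0.0, 1.571]
wrist_force: [-0.4, -0.2, 0.5]
finger_gap: 0.0319
gripper_force: 12.0
```

Request:
carry_out(deltas=[0,0,0,0,0,0,0.9,0,0,10,0,0,0,0.9,0,0,30,0,0,0,0.9,0,0,70,0,0,0,0.9,0,0,110,0,0,0,0.9,-3,-35,110,0,0,0,0.9,-6,-80,110,0,0,0,0.9,-11,-100,110,0,0,0,0.9,-11,-100,110,0,0,0,0.9,-11,-100,110,0,0,0,0.9,-11,-100,110,0,0,0,0.9])

```text
time: 27.7
tool_pos: [0.4612, -0.1917, 0.1139]
tcp_rot: [3.142, -0.001, 1.572]
wrist_force: [-0.2, 0.1, -1.0]
finger_gap: 0.0321
gripper_force: 12.0
```

```bash
python3 - <<'E'
from h import *
s=ctrl.state();print(s['tool_pos'],s['time'],s['finger_gap'])
f=ctrl.grab_frame('wrist');save(f,'w8',1)
for o in fit(f,'stand_small',0): print(*o)
f=ctrl.grab_frame('side')
for o in fit(f,'stand_small',0): print(*o)
E
```

```text
[ 0.46124293 -0.19172352  0.11388802] 27.7 0.032052465653927505
stand_small 0.82 [ 464.5 -248.5] iou 0.86 [55. 44. 33.] 504
```

View pics/w8.png

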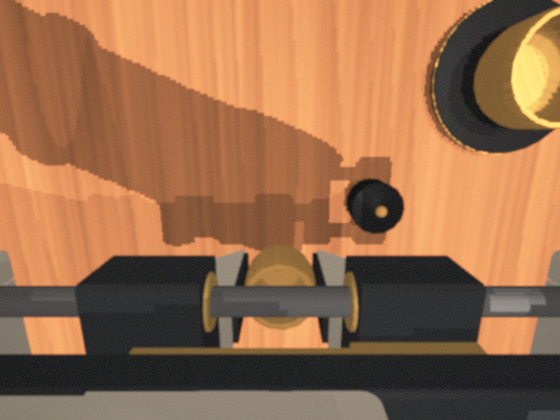

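The small bowl is held upright in the gripper. The stand is hidden below it, so I'm using the earlier consistent wrist fits of about (460,-253).

Request:
carry_out(deltas=[0,-35,0,0,0,0,0.9,-1,-60,0,0,0,0,0.9,-1,-60,-20,0,0,0,0.9,-1,-60,-50,0,0,0,0.9,-1,-60,-75,0,0,0,0.9,-1,-60,-87,0,0,0,0.9,-1,-60,-89,0,0,0,0.9,-1,-60,-91,0,0,0,0.9,-1,-60,-93,0,0,0,0.9,-1,-60,-94,0,0,0,0.9,-1,-60,-95,0,0,0,0.9,-1,-60,-95,0,0,0,0.9,-1,-60,-95,0,0,0,0.9])

```text
time: 29.2
tool_pos: [0.4601, -0.2531, 0.019]
tcp_rot: [3.141, 0.0, 1.571]
wrist_force: [0.1, 0.7, -0.2]
finger_gap: 0.0322
gripper_force: 12.0
```

Request:
carry_out(deltas=[0,0,0,0,0,0,0.4,0,0,0,0,0,0,0.1,0,0,0,0,0,0,-0.3,0,0,0,0,0,0,-0.7,0,0,0,0,0,0,-1,0,0,0,0,0,0,-1,0,0,0,0,0,0,-1,0,0,20,0,0,0,-1,0,0,60,0,0,0,-1,0,0,110,0,0,0,-1,0,0,160,0,0,0,-1,0,-30,200,0,0,0,-1,0,-70,200,0,0,0,-1,0,-90,200,0,0,0,-1,0,-90,200,0,0,0,-1,0,-90,200,0,0,0,-1])

```text
time: 30.8
tool_pos: [0.4597, -0.3428, 0.2184]
tcp_rot: [-3.141, -0.001, 1.57]
wrist_force: [-0.2, -0.5, 0.0]
finger_gap: 0.0916
gripper_force: 0.0
```

```bash
python3 - <<'E'
from h import *
s=ctrl.state();print(s['tool_pos'],s['time'])
f=ctrl.grab_frame('wrist');save(f,'w9',1)
for o in fit(f,'stand_small',0)+fit(f,'bowl_small_center',.015): print(*o)
f=ctrl.grab_frame('side');save(f,'side9',1.4)
print(*sp(f,'vase_center',.0475),*sp(f,'candle_holder_center',.033))
E
```

```text
[ 0.45973281 -0.34281059  0.21837743] 30.8
stand_small 0.72 [ 460.4 -252.1] iou 0.57 [85. 69. 54.] 1361
bowl_small_center 0.65 [ 461.3 -252.9] iou 0.93 [204. 160.  85.] 935
('vase_center', 0.84, array([194., 220.]), array([461., 107.,  47.])) ('vase_center', 0.62, array([270., 338.]), array([ 446., -266.,   47.])) ('candle_holder_center', 0.63, array([204., 273.]), array([535.,   6.,  33.]))
```

View pics/w9.png

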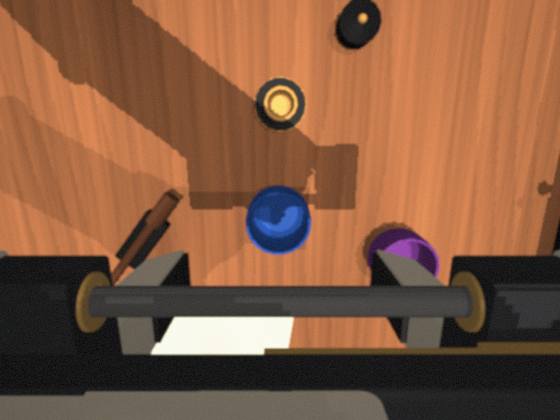

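View pics/side9.png

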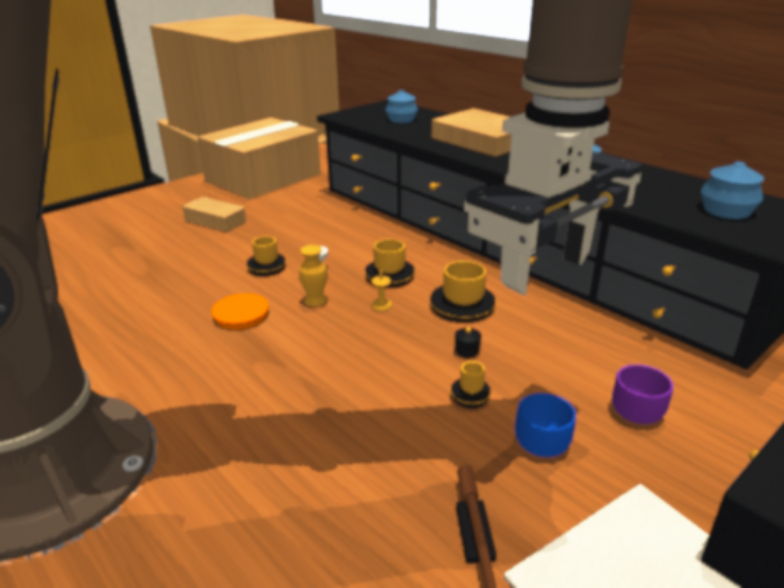

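All four bowls stand upright and centred on their own stands. In the side picture the vase is at px (194,224) and the candle holder at (208,272), where they started. Handing in.

```bash
python3 -c "
from cell import ctrl
print(ctrl.hand_in())"
```

```text
the job is handed in; nothing more can be done
None
```

All four bowls are on their own stands, mouth up and within about 2 mm of centre by the camera fits; the vase and candle holder still stand where they were, and I handed the job in at about 31 s.

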